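Put the full tea caddy away and latch the cupboard

TASK

Three identical closed tea caddies stand on the worktop: one is full, the other two are empty. Find the full one by lifting them, stand it upright inside the little tea cupboard, then push the cupboard door fully shut, without slamming it, until it snaps past its catch and stays shut. Leave the two empty caddies standing upright on the worktop, and do not shove or knock over the jar, the tin or the mug.

Things in the scene. Friction and masses are not known exactly. Their poses are not given: they have to be found in the camera images.
- caddy_1: Cream square tea caddy, closed, 52 x 52 mm, 96 mm high to its flat lid (lid 53 mm square, the top 10 mm), plus a 16 mm wide wooden button up to 106 mm. Origin: centre of the underside; z up, x and y square to the sides. Grip it across two sides. The three look alike: two are empty (about 0.15 kg each), one is full (about 0.6 kg, over three times as heavy). Which one is not the same each time.
- caddy_2: Tea caddy, outwardly identical to caddy_1.
- caddy_3: Tea caddy, outwardly identical to caddy_1.
- cupboard: Oak tea cupboard, fixed on the worktop, 210 mm deep (x), 270 wide (y), 330 high. Origin: centre of the underside; x points to its back, y to its left, z up; the open front lies at x = -105 mm. Inside 242 mm wide, floor 32 mm and ceiling 296 mm above the worktop, back at x = +95 mm. A mug stands on top.
- cupboard_bay (a point): Point on the cupboard's inner floor (32 mm above the worktop), 40 mm behind its open front, midway between the sides; axes as the cupboard's. The bay round it is empty across the full 242 mm; a spice jar and a tin stand in the back corners, more than 80 mm farther in, with 100 mm free between them.
- catch_roller (a point): Lowest point of the sprung roller catch that hangs from the cupboard's ceiling, 14 mm behind the front and 85 mm to the left of the middle, 270 mm above the worktop. A steel striker inside the door slips past it as the door shuts.
- cupboard_door (a joint): Door angle, rad: 0 shut, 2.0 widest; at pi/2 it points straight out of the front. Hinged upright on the cupboard's right (-y) edge, it opens towards the robot and stays where left. Light friction until about 0.065 rad (17 mm at the free edge), where the striker meets the roller: about 8 N at the free edge pushes it past. Below 0.02 rad it snaps to 0 and holds; let go sooner, it springs ajar.
- door_hinge (a point): On the hinge axis at the door's lower edge, 22 mm above the worktop. Axes turn with the door: y from hinge to free edge, -x out of its outer face, z up. The door spans 4 to 270 mm along y, 284 mm high, inner face x = 0, outer face x = -18 mm. A 30 mm wide cream knob stands 28 mm out of the outer face at y = 247 mm, 120 mm above the lower edge.
- door_free_edge (a point): Point on the outer face of the door at its free edge, mid height (164 mm above the worktop).
- jar: Bystander: small preserve jar, 68 mm wide, 84 mm high, standing behind the caddies, left of the cupboard. Origin: centre of its underside.
- tin: Bystander: round tin, 57 mm wide, 72 mm high, in front of the caddies. Origin: centre of its underside.
- mug: Bystander: cream mug, 78 mm wide, 101 mm high, at the far right of the cupboard. Origin: underside.
There are look-alikes about, which are no part of the job. Leave any blue or pink look-alike of the caddy_1 alone.

How it is judged:
By the outcome, as a careful person would: the job done as asked, in the order asked, and still so for the second after the job is handed in, with the robot touching nothing.
It also fails if it takes over 72 s, if anything falls off the work surface, if the arm or the gripper's body presses on something with over 40 N, if the wrist force passes 120 N, or if a joint passes its speed limit or range.

ROBOT

A 6-joint arm with a two-finger parallel gripper is mounted at the origin on a cart in front of the work surface, level with it; the furniture and walls round the work are solid. World frame = base frame: x ahead of the robot, y to its left, z up, the work surface at z = 0. Lengths are in m, angles in rad, forces in N, time in s.
With the tool pointing down it reaches from about 0.35 to 0.975 m from the base axis. Payload 17.4 kg.
Tool frame: the origin (TCP) lies between the finger pads; the fingertips stand 19 mm ahead of it and the grasp point (between the pads) is the TCP; z points along the fingers, y is the line along which they close (so a half turn about z gives the same grasp; the last joint's range is limited). The gripper opens to 85 mm and grips with 20 to 120 N. Pads are 22 mm wide; open, the fingers measure 114 mm over their backs; the gripper's body (76 mm by 85 mm) begins 54 mm behind the grasp point. The pads swing forward as they close: fully open they stand 13 mm farther back than shut.
Start: joints at [1.227, 0.116, 1.442, -0, 1.584, -0.038], TCP at [0.203, 0.644, 0.221] pointing down, gripper open.
Joint ranges: [-2.83, 2.83], [-0.83, 2.19], [0.07, 2.5], [-1.14, 4.28], [0.01, 3], [-2.97, 2.97]. Speed limits (rad/s): [1.89, 1.89, 2.22, 3.14, 3.14, 3.14].

INTERFACE

Orientations are given as a unit quaternion [w, x, y, z].
In Python, from plant import read_state, camera, finish_job gives the robot as it stands.
- The arm moves only by the tool move_arm, never from a script. Its argument "series" is text: rows parted by semicolons, each of 5 numbers parted by spaces: the finger opening in mm, from 0 to 85.4, then the shift along the tool's x, y, z in units of 25 mm (1.0 is 25 mm), then the turn about the tool's z in degrees. A call has 1 to 20 rows; each row shifts and turns the commanded pose from where the row before left it, along the tool's axes as they then stand; what a row does not reach is not made up. A row lasts 1/12 s, in which the tool goes at most 41.7 mm and 7.16 degrees, less where a joint would pass 70% of its speed; a pose out of reach is approached as far as the arm can. A call is refused whole if a number of a shift passes 1 or a number of a turn 7.16, either way. A call with a gripper value outside its range is refused whole. The fingers move at their own pace and stop on an object; the grip force is fixed at half the most. Time passes only in rows, so rows that do not move let the fingers close. It gives the time, the measured TCP pose, the force, the opening and the grip force at its end, in the units of the state.
- read_state(): the state, without advancing time (a new reading comes with each control period).
- camera(name): name is "scene" or "top" or "wrist"; returns a dict with "img" (384x512x3 uint8, red, green, blue), "depth" (384x512 float32, m along the optical axis (not along the pixel's ray), 0 where there is no reading), "fx", "fy", "cx", "cy" (pixels), "eye" and "orientation" of the camera in the world. Camera axes: x right, y down, z forward; pixel columns grow to the right and rows downward; lengths in m; the calibration is good to about 2 mm. A picture is of the moment at which its call begins.
- finish_job(): hands the job in; it is judged then, once.
The state is a dict: "t": time; "joints": joint angles; "joint_velocities": joint speeds; "joint_torque": joint torques, N m; "ee_pos": TCP position; "orientation": TCP orientation; "contact_force": force on the tool from outside, world axes, zero at the start; "ft_torque": the same for the moment, N m; "width": opening from 0.0 (shut) to 1.0 (fully open); "finger_force": force on a finger pad.
Only numpy, scipy, OpenCV 4.12 (cv2) and the standard library are available. Lean on these libraries where they do the work, as an engineer would, in place of code of your own. Each camera call takes 0.05 s, during which the arm holds its last target. There are 200 camera calls.

## Working session

There is one attempt and no reset: what is moved stays moved. The work goes in short steps, Python scripts to look and compute and a tool call to move; the robot and the scene stay as the last step left them, time stands still between calls to the robot, and variables do not carry over. Pictures are saved under pics/ and viewed, at most 10 in all, crops included, and the job is handed in when it is done.

Besides the shell and the picture viewer there is one more tool, called in YAML: its name, and indented under it one key for each argument. move_arm: Moves the arm, as the interface text tells. Its arguments: {"type":"object","properties":{"series":{"type":"string"}},"required":["series"]}

```bash
mkdir -p pics
cat > h.py <<'E'
from plant import read_state, camera, finish_job
import numpy as np, cv2
from scipy.spatial.transform import Rotation as R
def rot(q): return R.from_quat([q[1],q[2],q[3],q[0]]).as_matrix()
def cloud(c):
    v,u=np.mgrid[0:384,0:512]; d=c['depth']
    p=np.stack([(u-c['cx'])/c['fx']*d,(v-c['cy'])/c['fy']*d,d],-1)
    return p@rot(c['orientation']).T+np.array(c['eye'])
def save(c,n): cv2.imwrite('pics/'+n,cv2.cvtColor(c['img'],cv2.COLOR_RGB2BGR))
E
python3 - <<'E'
from h import *
s=read_state(); print(s)
ims=[]
for n in('scene','top'):
    c=camera(n); np.savez(n+'.npz',**c); print(n,c['eye'],c['orientation'],c['fx']); ims.append(c['img'])
    save(c,n+'0.png')
E
```

```text
{'t': 0.0, 'joints': array([ 1.22722165e+00,  1.16474973e-01,  1.44223721e+00, -1.05567302e-05,
        1.58403702e+00, -3.78117774e-02]), 'joint_velocities': array([-2.00664863e-04, -2.93742137e-04,  9.63486960e-05, -2.12944268e-04,
        4.80505773e-04, -5.87508594e-04]), 'joint_torque': array([ 1.59581712e-03, -7.31998515e+01, -6.32479620e+01, -4.70218527e-05,
        6.39352715e-03, -4.92145955e-05]), 'ee_pos': array([0.20313931, 0.64349343, 0.22028704]), 'orientation': array([-1.04423061e-04,  1.52286644e-01,  9.88336200e-01, -5.68789491e-04]), 'contact_force': array([0.17150122, 0.28060801, 0.23081254]), 'ft_torque': array([-0.01568883,  0.01724464, -0.03893204]), 'finger_force': 0.0, 'width': 0.9995866766082102}
scene [ 0.07847656 -0.88388436  1.19024813] [-0.34348289  0.89910522 -0.25585036  0.09038751] 455.3140551689182
top [-0.11112486 -0.27877508  1.46178121] [-0.19229821  0.77493914 -0.58264746  0.15169926] 378.35018495628896
```

View pics/scene0.png

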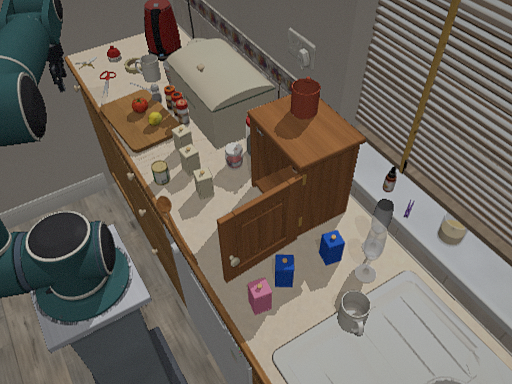

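View pics/top0.png

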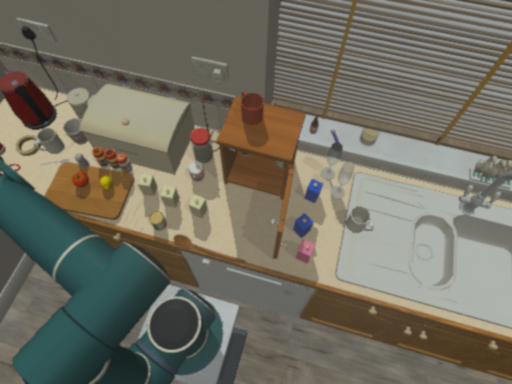

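The scene view shows three cream caddies at (182,138), (189,158) and (204,181), which in the top view are (147,184), (169,193) and (198,205). The jar is at top (196,171), the tin at top (158,219). The cupboard is at top (262,145), with its door pointing out to (280,240). 
Look-alikes: two blue caddies at top (314,188) and (303,225), and a pink one at (306,250). I choose the three cream ones.

Run:
```python
from h import *
c=dict(np.load('top.npz')); P=cloud(c); hsv=cv2.cvtColor(c['img'],cv2.COLOR_RGB2HSV)
def stat(name,u,v,r,z0,z1):
    Q=P[v-r:v+r+1,u-r:u+r+1].reshape(-1,3); m=(Q[:,2]>z0)&(Q[:,2]<z1); q=Q[m]
    rc=cv2.minAreaRect((q[:,:2]*1000).astype(np.float32)) if len(q)>3 else None
    print(name,len(q),np.round(q.mean(0),4),rc and np.round(rc[0]+rc[1]+(rc[2],),1), 'z',np.round(np.percentile(q[:,2],[5,50,95]),3))
for n,u,v in(('A',147,184),('B',169,193),('C',198,205)): stat(n,u,v-2,11,.088,.102)
stat('jar',196,171,12,.07,.1); stat('tin',158,219,12,.06,.08)
stat('cuptop',262,130,60,.322,.338)
stat('door',284,215,60,.29,.315)
stat('blue1',303,225,14,.085,.102);stat('blue2',314,188,14,.085,.102);stat('pink',306,250,14,.085,.102)
img=c['img'][155:265,120:330]; cv2.imwrite('pics/crop1.png',cv2.cvtColor(cv2.resize(img,None,fx=3.8,fy=3.8,interpolation=cv2.INTER_CUBIC),cv2.COLOR_RGB2BGR))
s=dict(np.load('scene.npz'));Q=cloud(s)
D=Q.reshape(-1,3); m=(D[:,2]>.29)&(D[:,2]<.315)&(D[:,0]>.2)&(D[:,0]<.9)&(D[:,1]<.2)&(D[:,1]>-.4)
q=D[m]; print('door scene',len(q),np.round(q.min(0),3),np.round(q.max(0),3), cv2.minAreaRect((q[:,:2]*1000).astype(np.float32)))
m=(D[:,2]>.322)&(D[:,2]<.338)&(D[:,0]>.2)&(D[:,1]<.3); print('top scene',cv2.minAreaRect((D[m][:,:2]*1000).astype(np.float32)))
```

```text
A 132 [0.506  0.3538 0.0957] [507.3 355.7  53.2  53.7   7.1] z [0.09  0.096 0.101]
B 143 [0.4812 0.2443 0.0955] [482.5 244.6  54.9  53.6   5.7] z [0.091 0.096 0.1  ]
C 146 [0.4711 0.1158 0.0955] [471.3 116.7  53.   55.3  82.9] z [0.09  0.096 0.1  ]
jar 166 [0.6256 0.1785 0.0836] [626.9 180.4  61.6  59.7  53.1] z [0.078 0.084 0.089]
tin 161 [0.3703 0.2536 0.0692] [370.5 254.6  58.4  54.8  62.8] z [0.063 0.069 0.074]
cuptop 3658 [ 0.7341 -0.0839  0.3295] [816.1  -5.7 473.1 407.5  81.8] z [0.325 0.329 0.334]
door 423 [ 0.4952 -0.2227  0.3047] [ 515.4 -215.4  316.5  119.    28.3] z [0.298 0.305 0.31 ]
blue1 167 [ 0.5074 -0.3176  0.0949] [ 493.8 -328.1   99.8   64.1   33.3] z [0.088 0.095 0.1  ]
blue2 142 [ 0.6736 -0.3244  0.0949] [ 676.2 -325.1   53.    56.4   79.7] z [0.088 0.095 0.1  ]
pink 183 [ 0.4054 -0.3484  0.0946] [ 406.7 -348.5   52.6   54.2   80.5] z [0.09  0.094 0.1  ]
door scene 1275 [ 0.353 -0.255  0.29 ] [0.9   0.198 0.315] ((673.8199462890625, -115.70028686523438), (691.9776611328125, 343.16986083984375), 28.3133602142334)
top scene ((796.7493286132812, -159.920166015625), (922.590087890625, 363.095947265625), 89.05081176757812)
```

View pics/crop1.png

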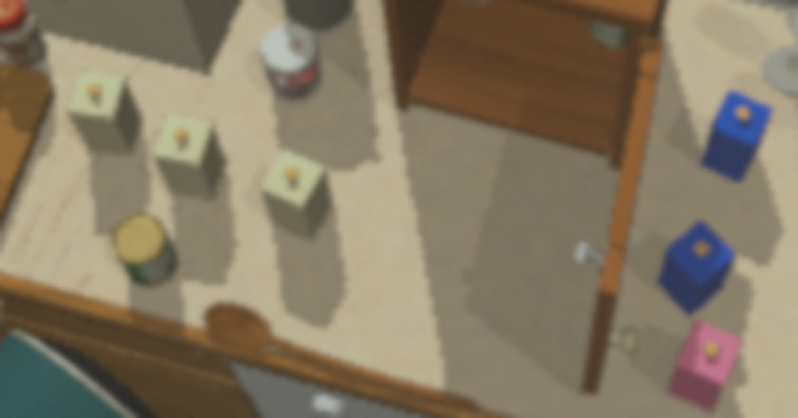

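The crop shows the cream caddies at crop (97,95), (184,140) and (296,180). Blue and pink stand on the outer side of the door, so they're excluded. Next I'll measure the cupboard, the door and how wide the gripper and wrist are, since the tool can't be tilted.

Run:
```python
from h import *
s=dict(np.load('scene.npz'));t=dict(np.load('top.npz'))
S=cloud(s).reshape(-1,3);T=cloud(t).reshape(-1,3)
for n,c,D in(('scene',s,S),('top',t,T)):
    hsv=cv2.cvtColor(c['img'],cv2.COLOR_RGB2HSV).reshape(-1,3)
    wood=(hsv[:,0]<20)&(hsv[:,1]>90)
    w=(D[:,0]>.3)&(D[:,0]<.95)&(D[:,1]>-.35)&(D[:,1]<.15)
    m=w&wood&(D[:,2]>.322)&(D[:,2]<.338)
    rc=cv2.minAreaRect((D[m][:,:2]*1000).astype(np.float32)); print(n,'top',m.sum(),rc)
    m=w&wood&(D[:,2]>.296)&(D[:,2]<.312)&(D[:,0]<.56)
    q=D[m]; 
    if m.sum()>5: print(n,'door',m.sum(),cv2.minAreaRect((q[:,:2]*1000).astype(np.float32)),q.min(0),q.max(0))
# arm profile around TCP
tc=np.array([.203,.6435]);yt=np.array([.301,.954]);xt=np.array([-.954,.301])
for n,D in(('scene',S),('top',T)):
    d=D[:,:2]-tc; r=np.hypot(*d.T); m=(r<.2)&(D[:,2]>.17)
    for z in np.arange(.18,.62,.03):
        k=m&(D[:,2]>=z)&(D[:,2]<z+.03)
        if k.sum()>3: print(n,round(z-.22,2),k.sum(),'x',np.round([(d[k]@xt).min(),(d[k]@xt).max()],3),'y',np.round([(d[k]@yt).min(),(d[k]@yt).max()],3))
```

```text
scene top 4491 ((783.495849609375, -132.01095581054688), (395.95819091796875, 335.6677551269531), 89.05081176757812)
scene door 570 ((456.2421875, -237.69544982910156), (207.0130157470703, 21.866697311401367), 4.4797043800354) [ 0.3534106  -0.25399258  0.29600361] [ 0.5597973  -0.21980985  0.31097348]
top top 3306 ((781.6547241210938, -113.00001525878906), (358.97906494140625, 336.2969055175781), 89.12645721435547)
top door 286 ((456.37799072265625, -234.268310546875), (207.26690673828125, 17.453536987304688), 4.255383491516113) [ 0.3531405  -0.24963894  0.29790925] [ 0.55954129 -0.2182627   0.31129413]
scene 0.02 72 x [-0.012  0.009] y [-0.064  0.053]
scene 0.05 74 x [-0.017  0.011] y [-0.084  0.068]
scene 0.08 123 x [-0.021  0.019] y [-0.084  0.069]
scene 0.11 137 x [-0.037  0.017] y [-0.076  0.009]
scene 0.14 136 x [-0.04   0.012] y [-0.048  0.002]
scene 0.17 71 x [-0.045 -0.004] y [-0.041  0.008]
scene 0.23 49 x [-0.071 -0.045] y [-0.16   0.011]
scene 0.26 185 x [-0.08  -0.044] y [-0.182  0.007]
scene 0.29 361 x [-0.081  0.051] y [-0.193  0.018]
scene 0.32 1039 x [-0.08   0.072] y [-0.194 -0.012]
scene 0.35 91 x [-0.055  0.067] y [-0.199 -0.036]
top 0.23 5 x [-0.044 -0.037] y [-0.029 -0.011]
top 0.26 10 x [-0.075 -0.044] y [-0.176 -0.028]
top 0.29 45 x [-0.078 -0.046] y [-0.181 -0.027]
top 0.32 389 x [-0.065 -0.012] y [-0.194 -0.085]
top 0.35 178 x [-0.064  0.017] y [-0.2   -0.083]
```

Run:
```python
from h import *
for n in('top','scene'):
    c=dict(np.load(n+'.npz')); P=cloud(c)
    m=((P[...,2]>.32)&(P[...,2]<.34)&(P[...,0]>.4)&(P[...,0]<.95)&(P[...,1]>-.4)&(P[...,1]<.15)).astype(np.uint8)
    k,l,st,_=cv2.connectedComponentsWithStats(cv2.morphologyEx(m,cv2.MORPH_OPEN,np.ones((3,3))))
    i=1+st[1:,4].argmax(); q=P[l==i]; print(n,st[i],cv2.minAreaRect((q[:,:2]*1000).astype(np.float32)),np.median(q[:,2]))
    # front edge fit
    b=[]
    for y in np.arange(-.2,.06,.02):
        k=(abs(q[:,1]-y)<.006)
        if k.sum()>3: b.append((y,q[k,0].min()))
    b=np.array(b); f=np.polyfit(b[:,0],b[:,1],1); print('front x=',f, np.round(b[:,1],3))
    ys=[]
    for x in np.arange(.62,.76,.02):
        k=(abs(q[:,0]-x)<.006)
        if k.sum()>3: ys.append((x,q[k,1].min(),q[k,1].max()))
    print(np.round(ys,3).tolist())
```

```text
top [ 217   97   89   65 3346] ((731.510986328125, -75.83131408691406), (288.7450866699219, 233.47996520996094), 89.91150665283203) 0.3296134101870769
front x= [0.01433505 0.61828628] [0.616 0.616 0.615 0.615 0.618 0.616 0.617 0.618 0.619 0.615 0.618 0.62
 0.619]
[[0.62, -0.218, 0.063], [0.64, -0.218, 0.069], [0.66, -0.218, 0.066], [0.68, -0.218, 0.065], [0.7, -0.219, 0.063], [0.72, -0.218, 0.064], [0.74, -0.219, 0.065], [0.76, -0.22, 0.063]]
scene [ 247   96  119   74 4531] ((731.8095092773438, -78.69319152832031), (291.0498352050781, 230.54286193847656), 89.05081176757812) 0.3292655023025882
front x= [0.01827123 0.61901473] [0.614 0.617 0.616 0.617 0.616 0.617 0.618 0.618 0.618 0.618 0.619 0.619
 0.62 ]
[[0.62, -0.222, 0.066], [0.64, -0.222, 0.064], [0.66, -0.223, 0.064], [0.68, -0.222, 0.061], [0.7, -0.222, 0.062], [0.72, -0.224, 0.066], [0.74, -0.223, 0.066], [0.76, -0.224, 0.064]]
```

move_arm:
  series: "85 0 0 0 -6.15; 85 0 0 0 -6.15; 85 0 0 0 -6.15; 85 0 0 0 -6.15"

```text
t: 0.43
ee_pos: [0.2032, 0.6436, 0.2205]
orientation: [-0.0, -0.064, 0.998, -0.0]
contact_force: [0.8, -0.2, -0.8]
width: 0.998
finger_force: 0.0
```

move_arm:
  series: "85 -0.815 -1 0 0; 85 -0.815 -1 0 0; 85 -0.815 -1 0 0; 85 -0.815 -1 0 0; 85 -0.815 -1 0 0; 85 -0.815 -1 0 0; 85 -0.815 -1 0 0; 85 -0.815 -1 0 0; 85 -0.815 -1 0 0; 85 -0.815 -1 0 0; 85 -0.815 -1 0 0; 85 -0.815 -1 0 0; 85 -0.815 -1 0 0; 85 0 0 0.5 0; 85 0 0 0.5 0"

```text
t: 1.68
ee_pos: [0.5072, 0.3528, 0.1955]
orientation: [0.0, -0.061, 0.998, 0.0]
contact_force: [-0.1, 0.2, -0.7]
width: 0.996
finger_force: 0.0
```

Run:
```python
from h import *
c=camera('scene'); np.savez('s1.npz',**c); save(c,'s1.png'); s=read_state(); p=s['ee_pos']; print(p,s['joints'])
S=cloud(c).reshape(-1,3)
d=S[:,:2]-p[:2]; m=(np.hypot(*d.T)<.2)&(S[:,2]>p[2]-.03)
for z in np.arange(-.02,.45,.02):
    k=m&(S[:,2]-p[2]>=z)&(S[:,2]-p[2]<z+.02)
    if k.sum()>3: print(round(z,2),k.sum(),'x',np.round(np.percentile(d[k,0],[1,99]),3),'y',np.round(np.percentile(d[k,1],[1,99]),3))
```

```text
[0.5056198  0.35309553 0.19204137] [ 5.68149283e-01  1.13356675e-03  1.60823545e+00  2.10909947e-04
  1.53570183e+00 -1.12502085e+00]
-0.02 172 x [0.096 0.183] y [-0.081  0.167]
0.0 516 x [0.095 0.181] y [-0.083  0.162]
0.02 762 x [-0.006  0.196] y [-0.081  0.136]
0.04 95 x [-0.015  0.166] y [-0.061  0.124]
0.06 61 x [-0.018  0.161] y [-0.079  0.113]
0.08 110 x [-0.02   0.021] y [-0.079  0.067]
0.1 110 x [-0.019  0.021] y [-0.077  0.062]
0.12 90 x [-0.021  0.021] y [-0.073  0.059]
0.14 118 x [-0.036  0.03 ] y [-0.043 -0.   ]
0.16 114 x [-0.036  0.034] y [-0.043 -0.004]
0.18 92 x [-0.03   0.033] y [-0.044 -0.015]
0.2 86 x [-0.025  0.038] y [-0.049 -0.025]
0.22 22 x [0.001 0.039] y [-0.05  -0.026]
0.24 56 x [-0.069  0.056] y [-0.126 -0.047]
0.26 238 x [-0.124  0.071] y [-0.145 -0.038]
0.28 316 x [-0.127  0.079] y [-0.152 -0.034]
0.3 456 x [-0.124  0.076] y [-0.154  0.014]
0.32 666 x [-0.126  0.069] y [-0.151  0.022]
0.34 1346 x [-0.158  0.05 ] y [-0.144  0.052]
0.36 140 x [-0.169 -0.112] y [-0.138 -0.073]
```

View pics/s1.png

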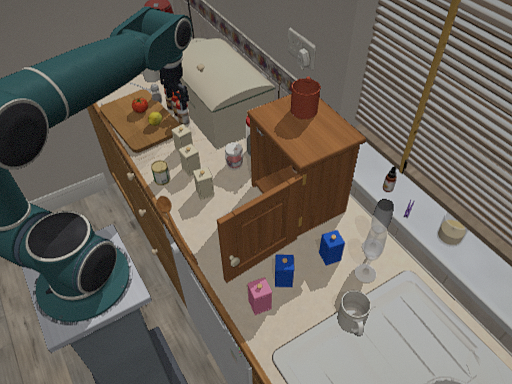

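The scene view shows the gripper at (175,85) above the caddy at (182,138). The neck is about 45 mm in radius, and the wider wrist housing begins about 0.24 m above the TCP. Next I'll grasp and weigh this caddy.

move_arm:
  series: "85 0 0 0.85 0; 85 0 0 0.85 0; 85 0 0 0.85 0; 85 0 0 0.85 0; 85 0 0 0.85 0; 85 0 0 0.85 0; 85 0 0 0 0; 48 0 0 0 0; 48 0 0 0 0; 48 0 0 0 0; 48 0 0 0 0; 48 0 0 -0.4 0; 48 0 0 -0.4 0; 48 0 0 -0.2 0; 48 0 0 0 0; 48 0 0 0 0; 48 0 0 0 0"

```text
t: 3.15
ee_pos: [0.506, 0.3537, 0.0932]
orientation: [-0.0, -0.062, 0.998, -0.0]
contact_force: [-0.7, -0.4, -6.0]
width: 0.6
finger_force: 65.0
```

```bash
python3 -c "
from h import *
s=read_state();print({k:s[k] for k in('t','ee_pos','contact_force','finger_force','width')})"
```

```text
{'t': 3.15, 'ee_pos': array([0.50596939, 0.35366692, 0.09315788]), 'contact_force': array([-0.66797163, -0.43680715, -5.96240164]), 'finger_force': 64.98940587043762, 'width': 0.5996997648282729}
```

Wrist force is −6.0 N, so this first caddy is the full one. I'll set it back down. The roof means a vertical tool can't place it inside, so I'll check how the arm behaves at its reach limit and whether the tool can tilt there.

move_arm:
  series: "48 0 0 0.4 0; 48 0 0 0.4 0; 48 0 0 0.2 0; 48 0 0 0 0; 85 0 0 0 0; 85 0 0 0 0; 85 0 0 0 0; 85 0 0 -0.5 0; 85 0 0 -1 0; 85 0 0 -1 0; 85 0 0 -1 0; 85 0 0 -1 0; 85 0 0 -1 0; 85 0 0 -1 0; 85 0 0 -1 0; 85 0 0 -1 0; 85 0 0 -1 0; 85 0 0 -1 0; 85 0 0 -1 0; 85 0 0 -1 0"

```text
t: 4.82
ee_pos: [0.5058, 0.3536, 0.383]
orientation: [0.0, -0.062, 0.998, 0.0]
contact_force: [0.1, 0.1, -0.2]
width: 0.994
finger_force: 0.0
```

move_arm:
  series: "85 0 -1 -1 0; 85 0 -1 -1 0; 85 0 -1 -1 0; 85 0 -1 -1 0; 85 0 -1 -1 1; 85 0 -1 -1 1; 85 0 -1 -1 1; 85 0 -1 -1 1; 85 0 -1 0 1; 85 0 -1 0 1; 85 0 -1 0 1; 85 0 -1 0 1; 85 0 -1 0 0; 85 0 -1 0 0; 85 0 -1 0 0; 85 0 -1 0 0; 85 0 0 0 0"

```text
t: 6.23
ee_pos: [0.5288, -0.048, 0.5815]
orientation: [0.0, 0.01, 1.0, -0.0]
contact_force: [0.3, -0.3, -0.2]
width: 0.994
finger_force: 0.0
```

```bash
python3 -c "
from h import *
s=read_state();print({k:s[k] for k in('t','ee_pos','orientation','joints')})
c=camera('top');P=cloud(c).reshape(-1,3);m=(P[:,0]>.45)&(P[:,0]<.56)&(P[:,1]>.3)&(P[:,1]<.42)&(P[:,2]>.088)&(P[:,2]<.102);print(m.sum(),cv2.minAreaRect((P[m][:,:2]*1000).astype(np.float32)))
"
```

```text
{'t': 6.2333, 'ee_pos': array([ 0.52876106, -0.04797532,  0.58145109]), 'orientation': array([ 1.26266422e-05,  9.53091493e-03,  9.99954522e-01, -3.38280773e-04]), 'joints': array([-1.38153222e-01, -5.80564419e-02,  1.02551590e+00, -8.10838205e-04,
        2.17402122e+00, -1.69034746e+00])}
63 ((505.2860412597656, 368.02911376953125), (52.60035705566406, 27.099044799804688), 5.196928977966309)
```

move_arm:
  series: "85 -1 0 0 0; 85 -1 0 0 0; 85 -1 0 0 0; 85 -1 0 0 0; 85 -1 0 0 0; 85 -1 0 0 0; 85 -1 0 0 0; 85 -1 0 0 0"

```text
t: 6.95
ee_pos: [0.7299, -0.047, 0.5815]
orientation: [0.0, 0.008, 1.0, 0.0]
contact_force: [0.1, 0.1, 0.5]
width: 0.997
finger_force: 0.0
```

```bash
python3 -c "
from h import *
s=read_state();print({k:s[k] for k in('t','ee_pos','orientation','joints')})
"
```

```text
{'t': 6.95, 'ee_pos': array([ 0.72989452, -0.04700809,  0.58149643]), 'orientation': array([2.01640720e-04, 7.68449828e-03, 9.99970453e-01, 3.13880721e-05]), 'joints': array([-9.92272989e-02,  4.47792413e-01,  4.37794998e-01,  1.28307872e-04,
        2.25560938e+00, -1.65457330e+00])}
```

move_arm:
  series: "85 0 0 -1 0; 85 0 0 -1 0; 85 0 0 -1 0; 85 0 0 -1 0"

```text
t: 7.28
ee_pos: [0.7168, -0.0465, 0.6425]
orientation: [-0.002, 0.008, 1.0, 0.001]
contact_force: [2.9, -0.1, -2.4]
width: 0.998
finger_force: 0.0
```

```bash
python3 -c "
from h import *
s=read_state();print({k:s[k] for k in('t','ee_pos','orientation','joints')})
"
```

```text
{'t': 7.2833, 'ee_pos': array([ 0.71680852, -0.04654103,  0.64248214]), 'orientation': array([-2.39141142e-03,  7.72858786e-03,  9.99967148e-01,  5.02198048e-04]), 'joints': array([-1.00576803e-01,  6.08045435e-01,  7.98052776e-02,  8.81972433e-04,
        2.45859710e+00, -1.65523297e+00])}
```

move_arm:
  series: "85 -1 0 -0.5 0; 85 -1 0 -0.5 0; 85 -1 0 -0.5 0; 85 -1 0 -0.5 0; 85 0 0 0 0; 85 0 0 0 0"

```text
t: 7.78
ee_pos: [0.7488, -0.0445, 0.6338]
orientation: [0.032, 0.008, 0.999, -0.002]
contact_force: [-0.4, -0.4, 0.2]
width: 0.994
finger_force: 0.0
```

```bash
python3 -c "
from h import *
s=read_state();print({k:s[k] for k in('t','ee_pos','orientation','joints')})
"
```

```text
{'t': 7.7833, 'ee_pos': array([ 0.74877985, -0.04453056,  0.63377056]), 'orientation': array([ 0.03238112,  0.00796497,  0.99944228, -0.00177572]), 'joints': array([-0.09421893,  0.62546556,  0.07264313,  0.00295127,  2.37864289,
       -1.64687744])}
```

move_arm:
  series: "85 1 0 0 0; 85 1 0 0 0; 85 1 0 0 0; 85 0 0 0 0; 85 0 0 0 0"

```text
t: 8.2
ee_pos: [0.6879, -0.0437, 0.634]
orientation: [0.033, 0.008, 0.999, -0.002]
contact_force: [0.2, 0.4, -0.0]
width: 0.994
finger_force: 0.0
```

```bash
python3 -c "
from h import *
s=read_state();print({k:s[k] for k in('t','ee_pos','orientation','joints')})
"
```

```text
{'t': 8.2, 'ee_pos': array([ 0.68786532, -0.04373012,  0.63395634]), 'orientation': array([ 0.0333744 ,  0.00809824,  0.99940833, -0.00188484]), 'joints': array([-0.1015713 ,  0.35682521,  0.46066671,  0.0032001 ,  2.25727636,
       -1.65405088])}
```

move_arm:
  series: "85 -1 0 -1 0; 85 -1 0 -1 0; 85 -1 0 -1 0; 85 -1 0 -1 0; 85 -1 0 -1 0; 85 -1 0 -1 0; 85 0 0 0 0"

```text
t: 8.78
ee_pos: [0.7258, -0.0406, 0.6749]
orientation: [0.068, 0.008, 0.998, -0.004]
contact_force: [-0.2, 0.1, 0.7]
width: 0.992
finger_force: 0.0
```

```bash
python3 -c "
from h import *
s=read_state();print({k:s[k] for k in('t','ee_pos','orientation','joints')})
for n in('top','scene'):
    P=cloud(dict(np.load(n+'.npz'))).reshape(-1,3)
    for z in (.35,.5,.65,.8):
        m=(abs(P[:,2]-z)<.07)&(P[:,1]>-.3)&(P[:,1]<.2)&(P[:,0]>.6); print(n,z,m.sum(),np.round(np.percentile(P[m,0],[0,10,50]),3) if m.sum() else '')
"
```

```text
{'t': 8.7833, 'ee_pos': array([ 0.72578301, -0.04057705,  0.67489876]), 'orientation': array([ 0.06847178,  0.00790721,  0.99761509, -0.00363559]), 'joints': array([-0.09273075,  0.57065519,  0.07234605,  0.00617602,  2.36140607,
       -1.64298692])}
top 0.35 7376 [0.6   0.642 0.802]
top 0.5 4514 [0.885 0.899 0.945]
top 0.65 5157 [0.894 0.9   0.947]
top 0.8 45 [0.935 0.938 0.941]
scene 0.35 11312 [0.6   0.646 0.808]
scene 0.5 6836 [0.886 0.899 0.946]
scene 0.65 4117 [0.895 0.903 0.951]
scene 0.8 3 [0.936 0.937 0.94 ]
```

move_arm:
  series: "85 1 0 0 0; 85 1 0 0 0; 85 1 0 0 0; 85 1 0 0 0; 85 1 0 0 0; 85 0 0 -1 0; 85 0 0 -1 0; 85 0 0 -1 0; 85 -0.7 0 -0.8 0; 85 -0.7 0 -0.8 0; 85 -0.7 0 -0.8 0; 85 -0.7 0 -0.8 0; 85 -0.7 0 -0.8 0; 85 -0.7 0 -0.8 0; 85 -0.7 0 -0.8 0; 85 -0.7 0 -0.8 0"

```text
t: 10.12
ee_pos: [0.6292, -0.0342, 0.766]
orientation: [0.11, 0.008, 0.994, -0.006]
contact_force: [-0.1, -0.3, 0.7]
width: 0.991
finger_force: 0.0
```

```bash
cat > st.py <<'E'
from h import *
s=read_state(); r=rot(s['orientation']); z=r[:,2]; y=r[:,1]
print(round(s['t'],2),'pos',s['ee_pos'].round(4),'j',s['joints'].round(3),'F',s['contact_force'].round(1),'w',round(float(s['width']),3))
print('z',z.round(3),'tilt',np.degrees(np.arccos(-z[2])).round(1),'az',np.degrees(np.arctan2(z[1],z[0])).round(1),'x_t',r[:,0].round(3),'y_t',y.round(3))
E
python3 st.py
```

```text
10.12 pos [ 0.6292 -0.0342  0.766 ] j [-0.099  0.432  0.072  0.013  2.416 -1.643] F [-0.1 -0.3  0.7] w 0.991
z [ 0.219 -0.013 -0.976] tilt 12.7 az -3.4 x_t [-0.976  0.014 -0.219] y_t [ 0.017  1.    -0.01 ]
```

move_arm:
  series: "85 -1 0 0 0; 85 -1 0 0 0; 85 -1 0 0 0; 85 -1 0 0 0; 85 -1 0 0 0; 85 -1 0 0 0; 85 -1 0 0 0; 85 -1 0 0 0"

```text
t: 10.78
ee_pos: [0.7503, -0.0337, 0.703]
orientation: [0.147, 0.008, 0.989, -0.007]
contact_force: [-0.3, -0.7, 0.7]
width: 0.992
finger_force: 0.0
```

```bash
python3 st.py
```

```text
10.78 pos [ 0.7503 -0.0337  0.703 ] j [-0.082  0.544  0.072  0.009  2.229 -1.63 ] F [-0.3 -0.7  0.7] w 0.992
z [ 0.291 -0.017 -0.957] tilt 17.0 az -3.3 x_t [-0.957  0.013 -0.291] y_t [ 0.018  1.    -0.012]
```

move_arm:
  series: "85 -0.75 0 -1 0; 85 -0.75 0 -1 0; 85 -0.75 0 -1 0; 85 -0.75 0 -1 0; 85 -0.75 0 -1 0; 85 -0.75 0 -1 0; 85 -0.75 0 -1 0; 85 -0.75 0 -1 0; 85 -0.75 0 -1 0; 85 -0.75 0 -1 0; 85 -0.75 0 -1 0; 85 -0.75 0 -1 0"

```text
t: 11.78
ee_pos: [0.6779, -0.024, 0.8105]
orientation: [0.243, 0.008, 0.97, -0.011]
contact_force: [-0.9, -1.1, -0.5]
width: 0.997
finger_force: 0.0
```

```bash
python3 st.py
```

```text
11.78 pos [ 0.6779 -0.024   0.8105] j [-0.079  0.402  0.073  0.016  2.175 -1.622] F [-0.9 -1.1 -0.5] w 0.997
z [ 0.471 -0.024 -0.882] tilt 28.2 az -2.9 x_t [-0.882  0.009 -0.472] y_t [ 0.02   1.    -0.017]
```

move_arm:
  series: "85 -0.75 0 -1 0; 85 -0.75 0 -1 0; 85 -0.75 0 -1 0; 85 -0.75 0 -1 0; 85 -0.75 0 -1 0; 85 -0.75 0 -1 0; 85 -0.75 0 -1 0; 85 -0.75 0 -1 0"

```text
t: 12.45
ee_pos: [0.6146, -0.0178, 0.88]
orientation: [0.305, 0.007, 0.952, -0.012]
contact_force: [0.6, -0.1, 0.1]
width: 0.994
finger_force: 0.0
```

```bash
python3 st.py
```

```text
12.45 pos [ 0.6146 -0.0178  0.88  ] j [-0.079  0.302  0.073  0.022  2.145 -1.617] F [ 0.6 -0.1  0.1] w 0.994
z [ 0.581 -0.028 -0.813] tilt 35.6 az -2.8 x_t [-0.813  0.006 -0.582] y_t [ 0.021  1.    -0.019]
```

```bash
cat > go.py <<'E'
import sys
from h import *
s=read_state(); r=rot(s['orientation']); p=s['ee_pos'].copy()
# usage: go.py x,y,z x,y,z ... -> tool-unit totals per leg
for a in sys.argv[1:]:
    q=np.array([float(v) for v in a.split(',')]); d=r.T@(q-p)/.025
    n=int(np.ceil(max(abs(d).max(),np.linalg.norm(d)/1.4))); print(a,'total',d.round(2),'rows',n,'per',(d/n).round(3)); p=q
E
python3 go.py .5,.3535,.3 .5,.3535,.062
```

```text
.5,.3535,.3 total [17.32 15.19 15.78] rows 20 per [0.866 0.76  0.789]
.5,.3535,.062 total [5.54 0.18 7.74] rows 8 per [0.692 0.023 0.968]
```

move_arm:
  series: "72 0.866 0.76 0.789 0; 72 0.866 0.76 0.789 0; 72 0.866 0.76 0.789 0; 72 0.866 0.76 0.789 0; 72 0.866 0.76 0.789 0; 72 0.866 0.76 0.789 0; 72 0.866 0.76 0.789 0; 72 0.866 0.76 0.789 0; 72 0.866 0.76 0.789 0; 72 0.866 0.76 0.789 0; 72 0.866 0.76 0.789 0; 72 0.866 0.76 0.789 0; 72 0.866 0.76 0.789 0; 72 0.866 0.76 0.789 0; 72 0.866 0.76 0.789 0; 72 0.866 0.76 0.789 0; 72 0.866 0.76 0.789 0; 72 0.866 0.76 0.789 0; 72 0.866 0.76 0.789 0; 72 0.866 0.76 0.789 0"

```text
t: 14.12
ee_pos: [0.5115, 0.3259, 0.3521]
orientation: [0.305, 0.008, 0.952, -0.011]
contact_force: [0.4, 0.1, 0.4]
width: 0.843
finger_force: 0.0
```

move_arm:
  series: "72 0 0 0 0; 72 0 0 0 0"

```text
t: 14.28
ee_pos: [0.5116, 0.3256, 0.3518]
orientation: [0.304, 0.007, 0.953, -0.012]
contact_force: [1.1, -0.6, 0.9]
width: 0.839
finger_force: 0.0
```

```bash
python3 st.py; python3 go.py .5,.3535,.2 .5,.3535,.062; python3 -c "
from h import *
c=camera('top');np.savez('t2.npz',**c);P=cloud(c).reshape(-1,3);m=(P[:,0]>.45)&(P[:,0]<.56)&(P[:,1]>.3)&(P[:,1]<.42)&(P[:,2]>.088)&(P[:,2]<.102);print(m.sum(),cv2.minAreaRect((P[m][:,:2]*1000).astype(np.float32)))
c=camera('wrist');save(c,'w2.png')"
```

```text
14.28 pos [0.5116 0.3256 0.3518] j [ 0.725 -0.334  1.735 -0.433  1.296 -0.807] F [ 1.1 -0.6  0.9] w 0.839
z [ 0.579 -0.027 -0.815] tilt 35.4 az -2.7 x_t [-0.815  0.006 -0.579] y_t [ 0.021  1.    -0.018]
.5,.3535,.2 total [3.9  1.22 4.65] rows 5 per [0.781 0.243 0.93 ]
.5,.3535,.062 total [3.2 0.1 4.5] rows 5 per [0.639 0.02  0.9  ]
137 ((507.0460205078125, 354.7583312988281), (55.34602355957031, 54.49143981933594), 11.010075569152832)
```

View pics/w2.png

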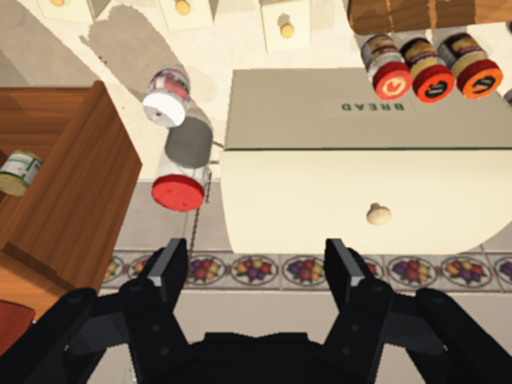

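The wrist view shows the upright caddies along the top edge, with A at (287,28), and the bread box behind them. The target is still upright at (0.507, 0.355), so I'll descend and grip it.

move_arm:
  series: "72 0.78 0.25 0.93 0; 72 0.78 0.25 0.93 0; 72 0.78 0.25 0.93 0; 72 0.78 0.25 0.93 0; 72 0.78 0.25 0.93 0; 72 0.64 0.02 0.9 0; 72 0.64 0.02 0.9 0; 72 0.64 0.02 0.9 0; 72 0.64 0.02 0.9 0; 72 0.64 0.02 0.9 0; 72 0 0 0 0; 60 0 0 0 0; 57 0 0 0 0; 54 0 0 0 0; 51 0 0 0 0; 48 0 0 0 0; 48 0 0 0 0"

```text
t: 15.8
ee_pos: [0.5024, 0.3547, 0.067]
orientation: [0.306, 0.009, 0.952, -0.011]
contact_force: [-5.9, -6.6, 12.8]
width: 0.617
finger_force: 59.6
```

```bash
python3 st.py; python3 -c "
from h import *
c=camera('top');P=cloud(c).reshape(-1,3);m=(P[:,0]>.46)&(P[:,0]<.56)&(P[:,1]>.3)&(P[:,1]<.42)&(P[:,2]>.088)&(P[:,2]<.102);print(m.sum(),cv2.minAreaRect((P[m][:,:2]*1000).astype(np.float32)))"
python3 go.py .5,.3535,.25 .42,-.07,.25 .42,-.07,.115
```

```text
15.8 pos [0.5024 0.3547 0.067 ] j [ 0.784 -0.155  2.062 -0.593  0.876 -0.465] F [-5.9 -6.6 12.8] w 0.617
z [ 0.583 -0.026 -0.812] tilt 35.7 az -2.5 x_t [-0.812  0.01  -0.583] y_t [ 0.023  1.    -0.015]
110 ((511.3558654785156, 354.6225891113281), (46.39089584350586, 60.145992279052734), 5.190199375152588)
.5,.3535,.25 total [-4.19 -0.16 -6.  ] rows 6 per [-0.699 -0.027 -1.   ]
.42,-.07,.25 total [  2.43 -17.01  -1.43] rows 18 per [ 0.135 -0.945 -0.08 ]
.42,-.07,.115 total [3.15 0.08 4.39] rows 5 per [0.63  0.016 0.877]
```

move_arm:
  series: "48 -0.35 0 -0.5 0; 48 -0.7 0 -1 0; 48 -0.7 0 -1 0; 48 -0.7 0 -1 0; 48 -0.7 0 -1 0; 48 -0.7 0 -1 0; 48 -0.35 0 -0.5 0; 48 0 0 0 0; 48 0 0 0 0"

```text
t: 16.6
ee_pos: [0.4994, 0.3574, 0.2463]
orientation: [0.305, 0.008, 0.952, -0.011]
contact_force: [0.1, -0.7, -6.9]
width: 0.614
finger_force: 64.5
```

```bash
python3 st.py; python3 go.py .42,-.07,.25 .42,-.07,.115
python3 - <<'E'
from h import *
c=camera('scene'); np.savez('s3.npz',**c); save(c,'s3.png')
E
```

```text
16.6 pos [0.4994 0.3574 0.2463] j [ 0.791 -0.289  1.87  -0.488  1.162 -0.657] F [ 0.1 -0.7 -6.9] w 0.614
z [ 0.58  -0.026 -0.814] tilt 35.5 az -2.6 x_t [-0.814  0.009 -0.58 ] y_t [ 0.022  1.    -0.016]
.42,-.07,.25 total [  2.35 -17.16  -1.52] rows 18 per [ 0.131 -0.954 -0.084]
.42,-.07,.115 total [3.13 0.09 4.4 ] rows 5 per [0.627 0.017 0.879]
```

View pics/s3.png

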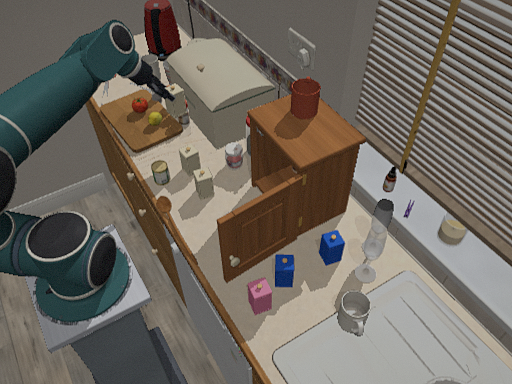

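The scene view shows the arm holding the caddy at about (175,95). The other two stand at (189,158) and (204,181). The force of −6.9 N matches the full caddy, so I'll carry it to the front of the cupboard.

move_arm:
  series: "48 0.131 -0.954 -0.084 0; 48 0.131 -0.954 -0.084 0; 48 0.131 -0.954 -0.084 0; 48 0.131 -0.954 -0.084 0; 48 0.131 -0.954 -0.084 0; 48 0.131 -0.954 -0.084 0; 48 0.131 -0.954 -0.084 0; 48 0.131 -0.954 -0.084 0; 48 0.131 -0.954 -0.084 0; 48 0.131 -0.954 -0.084 0; 48 0.131 -0.954 -0.084 0; 48 0.131 -0.954 -0.084 0; 48 0.131 -0.954 -0.084 0; 48 0.131 -0.954 -0.084 0; 48 0.131 -0.954 -0.084 0; 48 0.131 -0.954 -0.084 0; 48 0.131 -0.954 -0.084 0; 48 0.131 -0.954 -0.084 0; 48 0 0 0 0; 48 0 0 0 0"

```text
t: 18.32
ee_pos: [0.4481, -0.0689, 0.2501]
orientation: [0.294, 0.011, 0.956, -0.013]
contact_force: [-0.5, 0.7, -5.4]
width: 0.61
finger_force: 65.4
```

```bash
python3 st.py
python3 - <<'E'
from h import *
c=camera('top'); np.savez('t4.npz',**c); s=read_state(); p=s['ee_pos']
P=cloud(c); hsv=cv2.cvtColor(c['img'],cv2.COLOR_RGB2HSV)
d=P-p
m=(abs(d[...,0])<.06)&(abs(d[...,1])<.05)&(d[...,2]>-.09)&(d[...,2]<.06)&(hsv[...,2]>110)
q=P[m]; print(m.sum(),np.round(q.min(0),3),np.round(q.max(0),3))
for z in np.arange(-.09,.06,.01):
    k=(q[:,2]-p[2]>=z)&(q[:,2]-p[2]<z+.01)
    if k.sum()>3: print(round(z,2),k.sum(),q[k][:,:2].min(0).round(3),q[k][:,:2].max(0).round(3))
cv2.imwrite('pics/t4.png',cv2.cvtColor(cv2.resize(c['img'][100:270,150:330],None,fx=3.3,fy=3.3),cv2.COLOR_RGB2BGR))
E
```

```text
18.32 pos [ 0.4481 -0.0689  0.2501] j [-0.299 -0.828  2.189  0.146  1.202 -1.86 ] F [-0.5  0.7 -5.4] w 0.61
z [ 0.561 -0.031 -0.827] tilt 34.2 az -3.2 x_t [-0.827  0.013 -0.562] y_t [ 0.028  0.999 -0.019]
149 [ 0.428 -0.096  0.187] [ 0.482 -0.037  0.291]
0.02 93 [ 0.439 -0.093] [ 0.482 -0.037]
0.03 43 [ 0.441 -0.092] [ 0.476 -0.042]
```

View pics/t4.png

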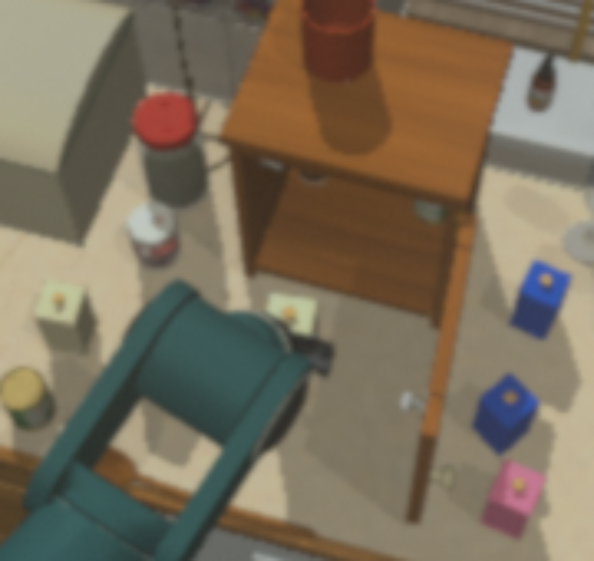

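The top crop shows the caddy's lid at (293,313), level in front of the open cupboard. The door is at (440,380) and out of the way. I'll measure the edge of the cupboard floor.

```bash
python3 - <<'E'
from h import *
P=cloud(dict(np.load('top.npz'))).reshape(-1,3)
for y in (-.17,-.13,-.09,-.05,-.01):
    k=(abs(P[:,1]-y)<.015)&(P[:,0]>.55)&(P[:,0]<.75)
    f=k&(P[:,2]>.024)&(P[:,2]<.042); g=k&(P[:,2]<.012)
    print(y,f.sum(),'floor x',np.round(np.percentile(P[f,0],[2,98]),3),np.median(P[f,2]).round(3),'table max x',np.round(np.percentile(P[g,0],[98]),3))
E
python3 go.py .46,-.075,.118 .655,-.078,.118 .655,-.078,.1
```

```text
-0.17 165 floor x [0.629 0.748] 0.031 table max x [0.639]
-0.13 162 floor x [0.632 0.748] 0.032 table max x [0.638]
-0.09 164 floor x [0.631 0.748] 0.032 table max x [0.638]
-0.05 165 floor x [0.632 0.747] 0.032 table max x [0.64]
-0.01 164 floor x [0.632 0.748] 0.032 table max x [0.64]
.46,-.075,.118 total [ 2.59 -0.18  4.65] rows 5 per [ 0.518 -0.035  0.931]
.655,-.078,.118 total [-6.45  0.08  4.38] rows 7 per [-0.922  0.012  0.626]
.655,-.078,.1 total [0.4  0.01 0.6 ] rows 1 per [0.405 0.013 0.595]
```

move_arm:
  series: "48 0.518 -0.035 0.931 0; 48 0.518 -0.035 0.931 0; 48 0.518 -0.035 0.931 0; 48 0.518 -0.035 0.931 0; 48 0.518 -0.035 0.931 0; 48 0 0 0 0; 48 -0.735 0 0.5 0; 48 -0.735 0 0.5 0; 48 -0.735 0 0.5 0; 48 -0.735 0 0.5 0"

```text
t: 19.2
ee_pos: [0.5512, -0.0754, 0.1214]
orientation: [0.296, 0.008, 0.955, -0.012]
contact_force: [-0.7, -0.4, -5.5]
width: 0.613
finger_force: 65.2
```

```bash
python3 st.py;  python3 go.py .663,-.078,.117 .663,-.078,.1
```

```text
19.2 pos [ 0.5512 -0.0754  0.1214] j [-0.239 -0.483  2.208  0.144  0.829 -1.859] F [-0.7 -0.4 -5.5] w 0.613
z [ 0.565 -0.028 -0.825] tilt 34.4 az -2.9 x_t [-0.825  0.008 -0.565] y_t [ 0.022  1.    -0.019]
.663,-.078,.117 total [-3.59 -0.    2.67] rows 4 per [-0.897 -0.001  0.669]
.663,-.078,.1 total [0.38 0.01 0.56] rows 1 per [0.384 0.013 0.561]
```

move_arm:
  series: "48 -0.72 0 0.53 0; 48 -0.72 0 0.53 0; 48 -0.72 0 0.53 0; 48 -0.72 0 0.53 0; 48 -0.72 0 0.53 0; 48 0 0 0 0; 48 0.15 0 0.22 0; 48 0.1 0 0.15 0"

```text
t: 19.87
ee_pos: [0.6614, -0.0785, 0.105]
orientation: [0.295, 0.008, 0.955, -0.012]
contact_force: [-0.4, -0.2, -6.5]
width: 0.615
finger_force: 65.7
```

```bash
python3 st.py;  python3 go.py .663,-.078,.1
```

```text
19.87 pos [ 0.6614 -0.0785  0.105 ] j [-0.192 -0.18   2.009  0.121  0.721 -1.813] F [-0.4 -0.2 -6.5] w 0.615
z [ 0.564 -0.028 -0.826] tilt 34.4 az -2.9 x_t [-0.826  0.008 -0.564] y_t [ 0.023  1.    -0.019]
.663,-.078,.1 total [0.06 0.03 0.2 ] rows 1 per [0.062 0.025 0.201]
```

Lowering in small steps until it touches.

move_arm:
  series: "48 0.05 0 0.075 0; 48 0.05 0 0.075 0; 48 0 0 0 0"

```text
t: 20.12
ee_pos: [0.6612, -0.0795, 0.1008]
orientation: [0.295, 0.009, 0.955, -0.013]
contact_force: [0.5, -0.1, -5.9]
width: 0.616
finger_force: 65.7
```

move_arm:
  series: "48 0.025 0 0.035 0; 48 0 0 0 0; 48 0 0 0 0"

```text
t: 20.37
ee_pos: [0.6616, -0.0798, 0.1005]
orientation: [0.296, 0.009, 0.955, -0.013]
contact_force: [-0.7, 0.8, -1.9]
width: 0.612
finger_force: 66.2
```

move_arm:
  series: "48 0.015 0 0.025 0; 48 0 0 0 0; 52 0 0 0 0; 56 0 0 0 0; 62 0 0 0 0; 68 0 0 0 0; 74 0 0 0 0; 74 0 0 0 0"

```text
t: 21.03
ee_pos: [0.6616, -0.0797, 0.0991]
orientation: [0.295, 0.009, 0.955, -0.013]
contact_force: [0.9, -0.0, 0.4]
width: 0.864
finger_force: 0.0
```

```bash
python3 st.py;  python3 go.py .663,-.078,.11 .48,-.078,.16
```

```text
21.03 pos [ 0.6616 -0.0797  0.0991] j [-0.194 -0.174  2.014  0.123  0.709 -1.816] F [ 0.9 -0.   0.4] w 0.864
z [ 0.564 -0.029 -0.825] tilt 34.4 az -3.0 x_t [-0.825  0.009 -0.565] y_t [ 0.024  1.    -0.019]
.663,-.078,.11 total [-0.29  0.06 -0.33] rows 1 per [-0.292  0.061 -0.329]
.48,-.078,.16 total [ 4.91 -0.21 -5.78] rows 6 per [ 0.819 -0.036 -0.963]
```

move_arm:
  series: "74 0.4 0 -0.27 0; 74 0.8 0 -0.55 0; 74 0.8 0 -0.55 0; 74 0.8 0 -0.55 0; 74 0.8 0 -0.55 0; 74 0.8 0 -0.55 0; 74 0.8 0 -0.55 0; 74 0 0 0 0"

```text
t: 21.7
ee_pos: [0.5015, -0.0758, 0.0995]
orientation: [0.296, 0.009, 0.955, -0.013]
contact_force: [0.7, -0.7, -0.2]
width: 0.869
finger_force: 0.0
```

```bash
python3 st.py
python3 - <<'E'
from h import *
s=camera('scene'); c=camera('top'); P=cloud(c).reshape(-1,3)
m=(P[:,0]>.62)&(P[:,0]<.74)&(P[:,1]>-.14)&(P[:,1]<-.02)&(P[:,2]>.115)&(P[:,2]<.15); q=P[m]; print(m.sum(), q.min(0).round(3),q.max(0).round(3),np.median(q[:,2]).round(3))
cv2.imwrite('pics/t5.png',cv2.cvtColor(cv2.resize(np.hstack([c['img'][90:270,130:330],s['img'][80:260,130:330]]),None,fx=2,fy=2),cv2.COLOR_RGB2BGR))
D=cloud(dict(np.load('scene.npz'))).reshape(-1,3)
for zc in(.1,.2,.285):
  m=(abs(D[:,2]-zc)<.03)&(D[:,1]<-.2)&(D[:,1]>-.275)&(D[:,0]>.34)&(D[:,0]<.6); q=D[m]
  k=q[:,1]<np.median(q[:,1])+.01; f=np.polyfit(q[k,0],q[k,1],1); print(zc,m.sum(),f,np.polyval(f,[.36,.5,.6]).round(3),q[:,0].min())
E
```

```text
21.7 pos [ 0.5015 -0.0758  0.0995] j [-0.274 -0.616  2.325  0.166  0.85  -1.899] F [ 0.7 -0.7 -0.2] w 0.869
z [ 0.565 -0.03  -0.825] tilt 34.5 az -3.0 x_t [-0.825  0.009 -0.565] y_t [ 0.024  1.    -0.02 ]
159 [ 0.635 -0.108  0.115] [ 0.693 -0.051  0.143] 0.128
0.1 744 [ 0.07289536 -0.27636808] [-0.25  -0.24  -0.233] 0.3526514832759654
0.2 1013 [ 0.07307346 -0.27679716] [-0.25  -0.24  -0.233] 0.35232667728405476
0.285 1375 [ 0.06031456 -0.2707692 ] [-0.249 -0.241 -0.235] 0.35250811642275853
```

View pics/t5.png

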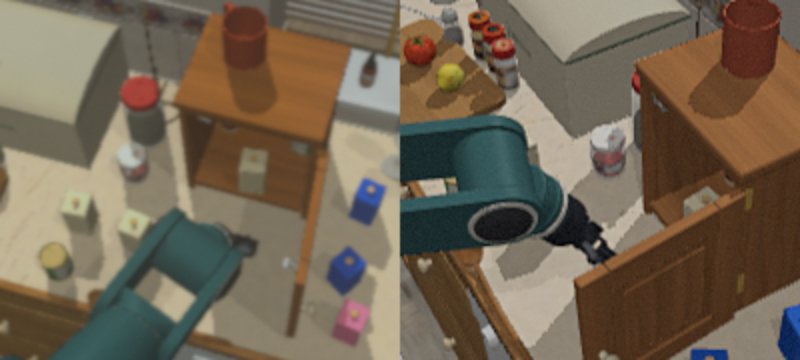

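The picture shows the caddy upright inside the bay at left-panel (253,168), with the lid at z 0.128, which fits 32 + 96 mm. The front edge of the lid is behind the cupboard front. The door's outer face runs from (0.353, −0.250) to about (0.63, −0.231), roughly 1.65 rad open. I'll go up over the door and work out the closing path.

```bash
python3 - <<'E'
import numpy as np
H=np.array([.630,-.213])
for ph,L,off in((95,.17,.09),(95,.17,.045),(75,.16,.045),(60,.155,.042),(45,.16,.04),(30,.18,.035),(18,.21,.03),(10,.235,.025),(5,.235,.022),(0,.235,.02)):
    a=np.radians(ph); u=np.array([-np.sin(a),np.cos(a)]); n=np.array([-np.cos(a),-np.sin(a)])
    print(ph,(H+L*u+(.018+off)*n).round(3))
E
python3 go.py .5,-.076,.37 .455,-.345,.37 .455,-.345,.205
```

```text
95 [ 0.47  -0.335]
95 [ 0.466 -0.291]
75 [ 0.459 -0.232]
60 [ 0.466 -0.187]
45 [ 0.476 -0.141]
30 [ 0.494 -0.084]
18 [ 0.519 -0.028]
10 [0.547 0.011]
5 [0.57  0.018]
0 [0.592 0.022]
.5,-.076,.37 total [-5.99 -0.21 -8.98] rows 9 per [-0.665 -0.024 -0.998]
.455,-.345,.37 total [  1.39 -10.8   -0.69] rows 11 per [ 0.126 -0.982 -0.063]
.455,-.345,.205 total [3.74 0.13 5.44] rows 6 per [0.623 0.022 0.906]
```

move_arm:
  series: "0 -0.665 -0.024 -0.998 0; 0 -0.665 -0.024 -0.998 0; 0 -0.665 -0.024 -0.998 0; 0 -0.665 -0.024 -0.998 0; 0 -0.665 -0.024 -0.998 0; 0 -0.665 -0.024 -0.998 0; 0 -0.665 -0.024 -0.998 0; 0 -0.665 -0.024 -0.998 0; 0 -0.665 -0.024 -0.998 0; 0 0 0 0 0"

```text
t: 22.63
ee_pos: [0.502, -0.0762, 0.3759]
orientation: [0.299, 0.008, 0.954, -0.013]
contact_force: [0.6, -0.9, 1.9]
width: 0.001
finger_force: 0.0
```

move_arm:
  series: "0 0.126 -0.982 -0.063 0; 0 0.126 -0.982 -0.063 0; 0 0.126 -0.982 -0.063 0; 0 0.126 -0.982 -0.063 0; 0 0.126 -0.982 -0.063 0; 0 0.126 -0.982 -0.063 0; 0 0.126 -0.982 -0.063 0; 0 0.126 -0.982 -0.063 0; 0 0.126 -0.982 -0.063 0; 0 0.126 -0.982 -0.063 0; 0 0.126 -0.982 -0.063 0; 0 0 0 0 0"

```text
t: 23.63
ee_pos: [0.4556, -0.3492, 0.3674]
orientation: [0.295, 0.01, 0.955, -0.012]
contact_force: [0.3, 0.3, -0.2]
width: -0.004
finger_force: 0.0
```

```bash
python3 st.py; python3 go.py .46,-.345,.205 .466,-.291,.205 .459,-.232,.205 .466,-.187,.205 .476,-.141,.205 .494,-.084,.205 .519,-.028,.205 .547,.011,.205
```

```text
23.63 pos [ 0.4556 -0.3492  0.3674] j [-0.928 -0.4    1.753  0.455  1.395 -2.467] F [ 0.3  0.3 -0.2] w -0.004
z [ 0.563 -0.03  -0.826] tilt 34.3 az -3.0 x_t [-0.826  0.012 -0.563] y_t [ 0.027  0.999 -0.018]
.46,-.345,.205 total [3.52 0.29 5.46] rows 6 per [0.586 0.048 0.91 ]
.466,-.291,.205 total [-0.17  2.17  0.07] rows 3 per [-0.057  0.722  0.024]
.459,-.232,.205 total [ 0.26  2.35 -0.23] rows 3 per [ 0.087  0.784 -0.076]
.466,-.187,.205 total [-0.21  1.81  0.1 ] rows 2 per [-0.105  0.903  0.052]
.476,-.141,.205 total [-0.31  1.85  0.17] rows 2 per [-0.154  0.925  0.085]
.494,-.084,.205 total [-0.57  2.3   0.34] rows 3 per [-0.189  0.766  0.112]
.519,-.028,.205 total [-0.8   2.27  0.5 ] rows 3 per [-0.266  0.755  0.165]
.547,.011,.205 total [-0.91  1.59  0.58] rows 2 per [-0.453  0.795  0.292]
```

move_arm:
  series: "0 0.586 0.048 0.91 0; 0 0.586 0.048 0.91 0; 0 0.586 0.048 0.91 0; 0 0.586 0.048 0.91 0; 0 0.586 0.048 0.91 0; 0 0.586 0.048 0.91 0; 0 0 0 0 0; 0 -0.03 0.36 0.01 0; 0 -0.03 0.36 0.01 0; 0 -0.03 0.36 0.01 0; 0 -0.03 0.36 0.01 0; 0 -0.03 0.36 0.01 0; 0 -0.03 0.36 0.01 0; 0 0.04 0.39 -0.04 0; 0 0.04 0.39 -0.04 0; 0 0.04 0.39 -0.04 0; 0 0.04 0.39 -0.04 0; 0 0.04 0.39 -0.04 0; 0 0.04 0.39 -0.04 0; 0 0 0 0 0"

```text
t: 25.3
ee_pos: [0.4591, -0.227, 0.2077]
orientation: [0.296, 0.008, 0.955, -0.013]
contact_force: [-0.5, 0.3, -0.8]
width: 0.003
finger_force: 0.0
```

```bash
cat > door.py <<'E'
from h import *
for n in('top','scene'):
    c=camera(n); P=cloud(c); hs=cv2.cvtColor(c['img'],cv2.COLOR_RGB2HSV); D=P.reshape(-1,3); w=((hs[...,0]<18)&(hs[...,1]>90)).reshape(-1)
    m=w&(D[:,2]>.296)&(D[:,2]<.312)&(D[:,0]>.3)&(D[:,0]<.606)&(D[:,1]>-.3)&(D[:,1]<.12); q=D[m]
    if len(q)>20:
        f=np.linalg.svd(q[:,:2]-q[:,:2].mean(0))[2][0]; print(n,len(q),'mean',q.mean(0).round(3),'dir deg from +y',np.degrees(np.arctan2(f[0],f[1])).round(1),'xmin',q[q[:,0].argmin(),:2].round(3))
    else: print(n,len(q))
E
python3 st.py; python3 door.py
```

```text
25.3 pos [ 0.4591 -0.227   0.2077] j [-0.716 -0.603  2.141  0.394  1.14  -2.351] F [-0.5  0.3 -0.8] w 0.003
z [ 0.565 -0.029 -0.825] tilt 34.4 az -2.9 x_t [-0.825  0.008 -0.565] y_t [ 0.023  1.    -0.019]
top 254 mean [ 0.518 -0.186  0.305] dir deg from +y -69.1 xmin [ 0.426 -0.145]
scene 513 mean [ 0.51  -0.188  0.304] dir deg from +y -71.7 xmin [ 0.349 -0.245]
```

move_arm:
  series: "0 -0.05 0.4 0.02 0; 0 -0.05 0.4 0.02 0; 0 -0.05 0.4 0.02 0; 0 -0.05 0.4 0.02 0; 0 -0.07 0.42 0.04 0; 0 -0.07 0.42 0.04 0; 0 -0.07 0.42 0.04 0; 0 -0.07 0.42 0.04 0; 0 -0.1 0.4 0.06 0; 0 -0.1 0.4 0.06 0; 0 -0.1 0.4 0.06 0; 0 -0.1 0.4 0.06 0; 0 -0.1 0.4 0.06 0; 0 -0.1 0.4 0.06 0; 0 0 0 0 0"

```text
t: 26.65
ee_pos: [0.4938, -0.0865, 0.2075]
orientation: [0.295, 0.008, 0.955, -0.012]
contact_force: [0.2, 0.0, 0.2]
width: 0.004
finger_force: 0.0
```

```bash
python3 st.py; python3 door.py;python3 go.py .519,-.028,.205 .547,.011,.205 .57,.018,.205
```

```text
26.65 pos [ 0.4938 -0.0865  0.2075] j [-0.312 -0.687  2.188  0.168  1.063 -1.904] F [0.2 0.  0.2] w 0.004
z [ 0.564 -0.029 -0.825] tilt 34.4 az -2.9 x_t [-0.825  0.008 -0.564] y_t [ 0.023  1.    -0.019]
top 355 mean [ 0.534 -0.113  0.304] dir deg from +y -36.4 xmin [ 0.464 -0.03 ]
scene 562 mean [ 0.534 -0.117  0.304] dir deg from +y 143.5 xmin [ 0.411 -0.105]
.519,-.028,.205 total [-0.77  2.4   0.59] rows 3 per [-0.256  0.8    0.195]
.547,.011,.205 total [-0.91  1.59  0.59] rows 2 per [-0.456  0.793  0.293]
.57,.018,.205 total [-0.76  0.3   0.51] rows 1 per [-0.757  0.301  0.511]
```

move_arm:
  series: "0 -0.13 0.4 0.1 0; 0 -0.13 0.4 0.1 0; 0 -0.13 0.4 0.1 0; 0 -0.13 0.4 0.1 0; 0 -0.13 0.4 0.1 0; 0 -0.13 0.4 0.1 0; 0 -0.18 0.32 0.12 0; 0 -0.18 0.32 0.12 0; 0 -0.18 0.32 0.12 0; 0 -0.18 0.32 0.12 0; 0 -0.18 0.32 0.12 0; 0 0 0 0 0"

```text
t: 27.75
ee_pos: [0.5479, 0.0114, 0.2043]
orientation: [0.295, 0.009, 0.955, -0.013]
contact_force: [0.3, 0.9, 0.5]
width: -0.001
finger_force: 0.0
```

```bash
python3 st.py; python3 door.py; python3 go.py .57,.018,.205 .58,.02,.205
```

```text
27.75 pos [0.5479 0.0114 0.2043] j [-0.014 -0.555  2.118 -0.026  0.98  -1.559] F [0.3 0.9 0.5] w -0.001
z [ 0.564 -0.029 -0.826] tilt 34.4 az -3.0 x_t [-0.826  0.009 -0.564] y_t [ 0.024  1.    -0.019]
top 352 mean [ 0.58  -0.071  0.304] dir deg from +y 168.6 xmin [0.547 0.039]
scene 481 mean [ 0.58  -0.081  0.304] dir deg from +y 168.7 xmin [0.548 0.039]
.57,.018,.205 total [-0.76  0.31  0.48] rows 1 per [-0.761  0.309  0.481]
.58,.02,.205 total [-0.33  0.09  0.22] rows 1 per [-0.33   0.09   0.223]
```

move_arm:
  series: "0 -0.14 0.05 0.09 0; 0 -0.14 0.05 0.09 0; 0 -0.14 0.05 0.09 0; 0 -0.14 0.05 0.09 0; 0 -0.14 0.05 0.09 0; 0 0 0 0 0"

```text
t: 28.35
ee_pos: [0.569, 0.0172, 0.205]
orientation: [0.295, 0.009, 0.955, -0.013]
contact_force: [-0.1, -0.2, 0.3]
width: -0.004
finger_force: 0.0
```

move_arm:
  series: "0 -0.08 0 0.055 0; 0 -0.08 0 0.055 0; 0 -0.08 0 0.055 0; 0 0 0 0 0"

```text
t: 28.68
ee_pos: [0.5759, 0.0169, 0.2051]
orientation: [0.295, 0.009, 0.955, -0.013]
contact_force: [0.6, -1.3, -0.3]
width: 0.001
finger_force: 0.0
```

```bash
python3 st.py; python3 door.py
```

```text
28.68 pos [0.5759 0.0169 0.2051] j [ 1.000e-03 -4.790e-01  2.069e+00 -3.600e-02  9.530e-01 -1.540e+00] F [ 0.6 -1.3 -0.3] w 0.001
z [ 0.564 -0.029 -0.825] tilt 34.4 az -3.0 x_t [-0.825  0.009 -0.565] y_t [ 0.024  1.    -0.019]
top 311 mean [ 0.593 -0.061  0.304] dir deg from +y 175.2 xmin [0.576 0.045]
scene 411 mean [ 0.593 -0.072  0.304] dir deg from +y 175.2 xmin [0.576 0.045]
```

move_arm:
  series: "0 -0.066 0 0.045 0; 0 -0.066 0 0.045 0; 0 -0.066 0 0.045 0; 0 -0.066 0 0.045 0"

```text
t: 29.12
ee_pos: [0.5838, 0.0167, 0.2051]
orientation: [0.295, 0.009, 0.955, -0.013]
contact_force: [-0.3, 0.3, -0.4]
width: -0.001
finger_force: 0.1
```

move_arm:
  series: "0 -0.05 0 0.034 0; 0 -0.05 0 0.034 0; 0 -0.05 0 0.034 0"

```text
t: 29.37
ee_pos: [0.5883, 0.0166, 0.2051]
orientation: [0.295, 0.009, 0.955, -0.013]
contact_force: [1.0, -0.2, -0.3]
width: -0.002
finger_force: 0.1
```

```bash
python3 door.py
```

```text
top 251 mean [ 0.599 -0.055  0.304] dir deg from +y 178.0 xmin [0.586 0.049]
scene 329 mean [ 0.599 -0.068  0.304] dir deg from +y 178.1 xmin [0.588 0.041]
```

move_arm:
  series: "0 -0.05 0 0.034 0; 0 -0.05 0 0.034 0"

```text
t: 29.63
ee_pos: [0.5911, 0.0166, 0.205]
orientation: [0.295, 0.009, 0.955, -0.013]
contact_force: [-8.4, 2.5, 1.5]
width: 0.003
finger_force: 4.3
```

move_arm:
  series: "0 -0.05 0 0.034 0; 0 -0.05 0 0.034 0"

```text
t: 29.8
ee_pos: [0.5939, 0.0168, 0.2049]
orientation: [0.295, 0.009, 0.955, -0.012]
contact_force: [-9.5, 4.8, 3.4]
width: -0.004
finger_force: 4.9
```

At the catch now, at about 9 N. I'll keep pushing slowly.

move_arm:
  series: "0 -0.05 0 0.034 0; 0 -0.05 0 0.034 0; 0 -0.05 0 0.034 0"

```text
t: 30.05
ee_pos: [0.5986, 0.0168, 0.205]
orientation: [0.295, 0.009, 0.955, -0.012]
contact_force: [-2.2, 2.6, 0.4]
width: 0.001
finger_force: 1.6
```

move_arm:
  series: "0 -0.05 0 0.034 0; 0 -0.05 0 0.034 0"

```text
t: 30.22
ee_pos: [0.6019, 0.0163, 0.2052]
orientation: [0.296, 0.009, 0.955, -0.013]
contact_force: [-0.7, 0.9, -0.1]
width: -0.003
finger_force: 0.0
```

move_arm:
  series: "0 -0.04 0 0.027 0; 0 -0.04 0 0.027 0"

```text
t: 30.38
ee_pos: [0.6044, 0.0161, 0.2052]
orientation: [0.296, 0.009, 0.955, -0.013]
contact_force: [0.1, 0.6, 0.0]
width: -0.0
finger_force: 0.0
```

```bash
cat > d2.py <<'E'
from h import *
for n in('scene','top'):
    c=camera(n); P=cloud(c).reshape(-1,3); hs=cv2.cvtColor(c['img'],cv2.COLOR_RGB2HSV).reshape(-1,3); w=(hs[:,0]<18)&(hs[:,1]>90)
    m=w&(P[:,2]>.298)&(P[:,2]<.310)&(P[:,0]>.57)&(P[:,0]<.64)&(P[:,1]>-.2)&(P[:,1]<.055)
    for a,b in((-.2,-.12),(-.12,-.04),(-.04,.02),(.02,.055)):
        k=m&(P[:,1]>a)&(P[:,1]<b); print(n,a,k.sum(),np.percentile(P[k,0],[5,50]).round(4) if k.sum() else '')
E
python3 d2.py
```

```text
scene -0.2 163 [0.6039 0.6113]
scene -0.12 144 [0.6046 0.6126]
scene -0.04 100 [0.6059 0.6137]
scene 0.02 53 [0.6067 0.6137]
top -0.2 111 [0.6037 0.6119]
top -0.12 110 [0.606  0.6137]
top -0.04 82 [0.6055 0.6143]
top 0.02 46 [0.6068 0.6147]
```

The door face is parallel to the cupboard front and the push force has dropped away, so it has snapped. I'll retreat and verify.

move_arm:
  series: "0 0.4 0 -0.27 0; 0 0.8 0 -0.55 0; 0 0.8 0 -0.55 0; 0 0.4 0 -0.6 0; 0 0 0 -1 0; 0 -0.6 0 -0.9 0; 0 -0.6 0 -0.9 0; 0 -0.6 0 -0.9 0; 0 0 0 0 0; 0 0 0 0 0; 0 0 0 0 0; 0 0 0 0 0; 0 0 0 0 0; 0 0 0 0 0; 0 0 0 0 0; 0 0 0 0 0; 0 0 0 0 0; 0 0 0 0 0; 0 0 0 0 0; 0 0 0 0 0"

```text
t: 32.15
ee_pos: [0.5118, 0.0205, 0.3136]
orientation: [0.295, 0.009, 0.955, -0.013]
contact_force: [0.6, 0.2, 0.4]
width: 0.0
finger_force: 0.0
```

```bash
python3 st.py; python3 d2.py
python3 - <<'E'
from h import *
c=camera('scene'); save(c,'end.png'); P=cloud(c).reshape(-1,3)
for n,x,y,z in(('B',.482,.2445,.096),('C',.4713,.1165,.096),('jar',.627,.18,.084),('tin',.3705,.2545,.072)):
    m=(abs(P[:,2]-z)<.007)&(np.hypot(P[:,0]-x,P[:,1]-y)<.06); q=P[m]; r=cv2.minAreaRect((q[:,:2]*1000).astype(np.float32)) if m.sum()>5 else None; print(n,m.sum(),r)
E
```

```text
32.15 pos [0.5118 0.0205 0.3136] j [ 0.011 -0.655  2.001 -0.038  1.196 -1.539] F [0.6 0.2 0.4] w 0.0
z [ 0.564 -0.029 -0.825] tilt 34.4 az -3.0 x_t [-0.825  0.009 -0.565] y_t [ 0.024  1.    -0.019]
scene -0.2 159 [0.6044 0.6119]
scene -0.12 146 [0.6056 0.613 ]
scene -0.04 101 [0.6052 0.6132]
scene 0.02 54 [0.6071 0.6143]
top -0.2 117 [0.6039 0.6127]
top -0.12 111 [0.6056 0.6127]
top -0.04 80 [0.6064 0.6145]
top 0.02 46 [0.6076 0.615 ]
B 157 ((481.3814392089844, 239.3830108642578), (53.55594253540039, 56.73198699951172), 3.006741523742676)
C 191 ((470.73565673828125, 112.31903839111328), (55.589107513427734, 53.3193473815918), 81.90264892578125)
jar 179 ((627.7833251953125, 173.56488037109375), (63.5068359375, 63.733177185058594), 16.68527603149414)
tin 136 ((369.7893371582031, 250.5137481689453), (60.437889099121094, 53.871341705322266), 87.28773498535156)
```

View pics/end.png

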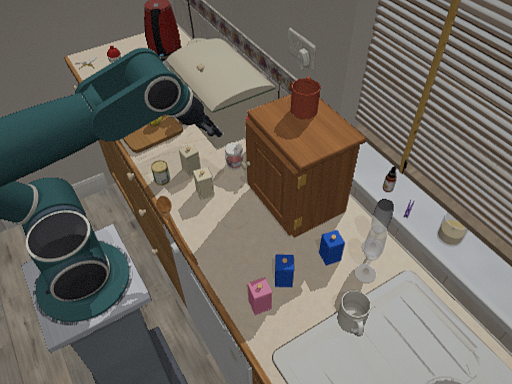

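The end view shows the cupboard door shut at (285,190). The empty caddies stand at (189,158) and (204,181), and the jar (233,155) and tin (160,172) are where they were. The arm is clear of everything, so I'll hand the job in.

```bash
python3 -c "
from plant import finish_job
print(finish_job())"
```

```text
the job is handed in; nothing more can be done
None
```

The full caddy (identified by its 6 N lift; the other two were not lifted) was set upright in the cupboard and the door pushed slowly past its catch, staying shut in the final check at 32 s of 72 s; the two empty caddies, jar, tin and mug were left standing.

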